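# Pump up the vacuum hold-down under a mirror cover

### The job

Pump the vacuum hold-down that is to grip the mirror cover for sanding: with your fingertips, push the palm knob of its spring plunger fully down and let it come all the way back up, again and again, until the yellow indicator pin beside it stands fully out with its whole green ring showing above the brass collar. Only press the knob from above, do not grip it, and do not touch the pin; leave the tin and the bottles alone, and finish with the plunger back up.

Things in the scene. Friction and masses are not known exactly. Their poses are not given: they have to be found in the camera images.
- plunger (a joint): travel of the sprung plunger, in m: 0 fully up (at rest), 0.025 fully down on its stop. It moves straight down. It pushes back with about 4 N at the top and 10 N at the bottom, about 2 N more while the pin is being lifted, and springs back up by itself within half a second when released. Each stroke must go beyond 0.021 and then come back above 0.002 to take the next tooth; part strokes do not add up.
- plunger_top (a point): centre of the flat black top face (40 mm across) of the palm knob, the place to press; z up. It moves with the plunger: 134 mm above the table with the plunger up, 109 mm fully down. The knob is 42 mm across and 18 mm thick, on a 14 mm stem over an aluminium barrel 58 mm across whose top is 98 mm above the table.
- knob_rim: the red rim of the palm knob under the black top face, 42 mm across and 13.5 mm high, origin at the centre of its underside, 18 mm below plunger_top. It is not to be gripped: squeezing it from the sides fails the run.
- pin (a joint): height of the indicator pin in m: 0 fully in; it starts somewhere from 0 to 0.015. Each full stroke of the plunger (down and up again) lifts it up to 0.008, the first one by 0.002 to 0.0105 (a tooth may already be part-way up); it stays where it is between strokes. Fully out is 0.038, reached after 3 to 5 full strokes; further strokes then do nothing.
- pin_top (a point): top of the indicator pin, 10 mm across, yellow with a 9 mm green ring at its lower end; 4 mm above the collar when fully in, 42 mm above it when fully out (the whole green ring is then showing).
- pin_head: the pin's yellow and green part, 10 mm across and 41 mm long, origin at the lower end of the green ring, 41 mm below pin_top; not to be touched
- pin_collar (a point): centre of the top of the brass collar (22 mm across) that the pin rises from, 94 mm above the table, on a grey column 40 x 34 mm; 78 mm from the plunger's axis
- vacuum_base: the fixed vacuum unit, origin on the table under the plunger's axis; its y axis points from the pin column to the plunger, its x axis from the plunger to the flat bed (156 x 240 mm, centre 158 mm away) on which the white mirror cover lies, about 100 mm high
- small_tin: loose lilac paint tin, 72 mm across, 90 mm high, origin under its centre; leave it alone
- red_cap_bottle: loose yellow and white bottle with a red cap, 49 mm across, 111 mm high, origin under its centre; leave it alone
- dark_bottle: loose dark bottle with a black cap, 45 mm across, 96 mm high, origin under its centre; leave it alone

How it is judged (in metres and radians):
On the way, in this order (a step that is already met when the one before it is completed fails the run):
1. the plunger has been pushed down for a first full stroke (value of joint plunger above 0.0195 m).
2. the pin is fully out (value of joint pin above 0.035 m), for 0.05 s.
At the end, for the whole second after the job is handed in: the indicator pin is fully out (more than 35 mm), the plunger is back up (within 3 mm of its rest) and the tin and bottles stand upright (value of joint pin above 0.035 m and value of joint plunger below 0.003 m and angle between each of small_tin, red_cap_bottle, dark_bottle's own z axis and vertical below 0.1 rad); the robot touches nothing.
It fails at once if the indicator pin is touched (it must be raised by pumping) (contact force between any of the fingers, the arm and pin_head above 0.5 N).
It fails at once if the knob is gripped or pushed by its rim instead of being pressed on its top (contact force between the fingers and knob_rim above 3 N).
It fails at once if the tin or a bottle is moved or lifted by more than 15 mm (distance of any of small_tin, red_cap_bottle, dark_bottle from where it was at the start of the episode above 0.015 m).
It also fails if it takes over 48 s, if anything falls off the work surface, if the arm or the gripper's body presses on something with over 40 N, if the wrist force passes 120 N, or if a joint passes its speed limit or range.

### The arm

A 6-joint arm with a two-finger parallel gripper is mounted at the origin on a cart in front of the work surface, level with it; the furniture and walls round the work are solid. World frame = base frame: x ahead of the robot, y to its left, z up, the work surface at z = 0. Lengths are in mm, angles in rad, forces in N, time in s.
With the tool pointing down it reaches from about 300 to 850 mm from the base axis. Payload 5.4 kg.
Tool frame: the origin (TCP) lies at the very end of the fingers, on their centre line; the grasp point (between the pads) lies 19 mm behind it; z points along the fingers, y is the line along which they close (so a half turn about z gives the same grasp; the last joint's range is limited). The gripper opens to 85 mm and grips with 20 to 120 N. Pads are 22 mm wide; open, the fingers measure 114 mm over their backs; the gripper's body (76 mm by 85 mm) begins 54 mm behind the grasp point. The pads swing forward as they close: fully open they stand 13 mm farther back than shut.
Start: joints at [1.112, 0.158, 1.597, -0, 1.386, -0.21], TCP at [141.6, 557.275, 231.299] pointing down, gripper open.
Joint ranges: [-2.91, 2.91], [-0.94, 2.29], [0.18, 2.7], [-1.29, 4.43], [0.17, 2.64], [-3, 3]. Speed limits (rad/s): [2.57, 2.57, 3.14, 3.14, 3.14, 3.14].

### API

Orientations are given as a unit quaternion [w, x, y, z].
In Python, from rig import arm, camera, camera_params gives the robot as it stands.
- The arm moves only by the tool move_arm, never from a script. Its argument "steps" is a list of rows, each a list of 3 entries, a list of its own where there are three numbers: the shift along the world's x, y, z in units of 40 mm (1.0 is 40 mm), then the turn, a rotation vector about the world's x, y, z in units of 6 degrees (1.0 is 6 degrees), then the closure, from -1 (fully open) to 1 (shut). In form: [[[x, y, z], [rx, ry, rz], fingers], ...]. A call has 1 to 5 rows; each row is the pose to reach, as a shift and turn from the pose commanded when the call began; what a row does not reach only later rows make up. A row lasts 1/12 s, in which the tool goes at most 41.7 mm and 7.16 degrees, less where a joint would pass 70% of its speed; a pose out of reach is approached as far as the arm can. A call with a gripper value outside its range is refused whole. The fingers move at their own pace and stop on an object; "newtons" is the grip in N (left out, the last holds). Time passes only in rows, so rows that repeat a pose let the fingers close. It gives the time, the measured TCP pose, the force, the opening and the grip force at its end, in the units of the state.
- arm.observe(): the state, without advancing time (a new reading comes with each control period).
- camera(name): name is "scene" or "side" or "wrist"; returns (picture, depth): 420x560x3 uint8, red, green, blue; 420x560 float32, mm along the optical axis (not along the pixel's ray), 0 where there is no reading.
- camera_params(name): a dict with "fx", "fy", "cx", "cy" (pixels), "xyz" and "orientation" of the camera in the world. Camera axes: x right, y up, looking along -z (the intrinsics and any distortion apply to the point x, -y, -z); pixel columns grow to the right and rows downward; lengths in mm; the calibration is good to about 2 mm. A picture is of the moment at which its call begins: read the wrist's pose just before it. camera_params takes no time and is no camera call; for the wrist camera it gives the pose at the moment of the call.
- arm.hand_in(): hands the job in; it is judged then, once.
The state is a dict: "clock": time; "joints": joint angles; "joint_vel": joint speeds; "joint_torque": joint torques, N m; "position": TCP position; "ee_rot": TCP orientation; "ft_force": force on the tool from outside, world axes, zero at the start; "moment": the same for the moment, N m; "gripper_width": finger opening in mm; "gripper_force": force on a finger pad.
Only numpy, scipy, OpenCV 4.12 (cv2) and the standard library are available. Lean on these libraries where they do the work, as an engineer would, in place of code of your own. Each camera call takes 0.05 s, during which the arm holds its last target. There are 200 camera calls.

## Working session

There is one attempt and no reset: what is moved stays moved. The work goes in short steps, Python scripts to look and compute and a tool call to move; the robot and the scene stay as the last step left them, time stands still between calls to the robot, and variables do not carry over. Pictures are saved under pics/ and viewed, at most 10 in all, crops included, and the job is handed in when it is done.

Besides the shell and the picture viewer there is one more tool, called after "Emit:" as name([rows], argument=value, ...), one row to a line, values as JSON. move_arm: Moves the arm, as the interface text tells. Its arguments: {"type":"object","properties":{"steps":{"type":"array","items":{"type":"array"}},"newtons":{"type":"number"}},"required":["steps"]}

```bash
mkdir -p pics
cat > h.py <<'E'
import numpy as np, cv2
from scipy.spatial.transform import Rotation as R
from rig import arm, camera, camera_params
def pts(name):
    p=camera_params(name); im,d=camera(name)
    v,u=np.mgrid[:420,:560]
    c=np.stack([(u-p['cx'])/p['fx']*d,-(v-p['cy'])/p['fy']*d,-d],-1)
    w,x,y,z=p['orientation']
    return im,d,c@R.from_quat([x,y,z,w]).as_matrix().T+np.array(p['xyz'])
E
python3 - <<'E'
from h import *
ims=[]
for n in ("scene","side"):
    im,d,P=pts(n); np.savez(f'/tmp/{n}.npz',im=im,P=P,d=d)
    cv2.imwrite(f'pics/{n}0.png',im[:,:,::-1]); print(n,camera_params(n))
print(arm.observe())
E
```

```text
scene {'fx': 383.4915750035895, 'fy': 383.4915750035895, 'cx': 286.1973350142937, 'cy': 203.40972709267606, 'xyz': array([ 186.85183829, -838.08862455,  571.43218266]), 'orientation': array([ 0.83559927,  0.50698939, -0.11594402, -0.17689714])}
side {'fx': 389.02381274377007, 'fy': 389.02381274377007, 'cx': 280.7134734034078, 'cy': 212.8960626537077, 'xyz': array([ 600.78064215, -916.15136432,  531.81806059]), 'orientation': array([0.8456341 , 0.53286518, 0.01838735, 0.02489143])}
{'clock': 0.1, 'joints': array([ 1.11185921e+00,  1.58993180e-01,  1.59812216e+00, -1.43852513e-05,
        1.38620465e+00, -2.10114690e-01]), 'joint_vel': array([ 0.00104189, -0.00038992, -0.00208504,  0.0011379 ,  0.00053177,
        0.00115276]), 'joint_torque': array([-1.34013017e-04, -3.96993828e+01, -3.32337964e+01, -2.49423338e-04,
        4.23788675e-03,  2.05326252e-06]), 'position': array([141.38520288, 556.77972637, 230.40340371]), 'ee_rot': array([-2.76882769e-04,  1.24089156e-01,  9.92270697e-01, -8.18111053e-04]), 'ft_force': array([ 0.19575416, -1.5032534 ,  0.55971218]), 'moment': array([-0.01433464,  0.01887111, -0.00092972]), 'gripper_force': 0.0, 'gripper_width': 85.48702752011133}
```

View pics/scene0.png

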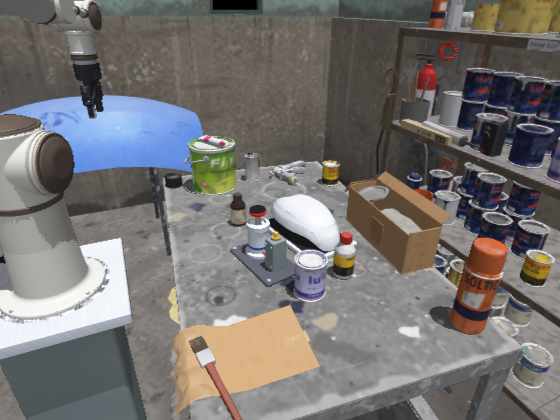

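View pics/side0.png

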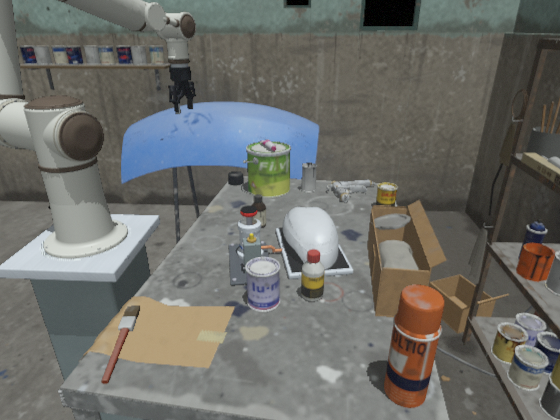

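The scene view shows the knob with its black top at about (258,210), the pin at (275,237), the tin at (310,262), the dark bottle at (237,205) and the red cap at (346,240). The side view has the knob at about (248,213) and the pin at (251,238).

```bash
python3 - <<'E'
from h import *
for n,(u0,v0,u1,v1) in (("scene",(225,190,360,300)),("side",(232,190,330,310))):
    f=np.load(f'/tmp/{n}.npz'); im,P=f['im'],f['P']
    hsv=cv2.cvtColor(im,cv2.COLOR_RGB2HSV)
    H,S,V=[hsv[...,i].astype(int) for i in range(3)]
    roi=np.zeros(H.shape,bool); roi[v0:v1,u0:u1]=1
    for nm,m in (("red",((H<8)|(H>172))&(S>140)&(V>70)),("yellow",(H>18)&(H<34)&(S>130)&(V>90)),("green",(H>38)&(H<85)&(S>80)),("dark",(V<50))):
        k,l,st,c=cv2.connectedComponentsWithStats((m&roi).astype('uint8'))
        for i in range(1,k):
            if st[i,4]>6: q=P[l==i]; print(n,nm,st[i],np.median(q,0).round(),q.min(0).round(),q.max(0).round())
    # tall-surface top points near the knob
    a=im[v0:v1,u0:u1][:,:,::-1]; cv2.imwrite(f'pics/{n}c.png',cv2.resize(a,None,fx=5,fy=5,interpolation=0))
E
python3 -c "
import cv2,numpy as np
a=cv2.imread('pics/scenec.png')[:550,:600];cv2.imwrite('pics/sc.png',a)"
```

```text
scene red [250 211  16   6  54] [462. -83. 127.] [449. -87.   0.] [533. 145. 133.]
scene red [341 232  11  12 116] [ 620. -228.  109.] [ 187. -838.   94.] [ 635. -211.  571.]
scene yellow [272 231   8   9  53] [ 482. -144.   94.] [ 473. -153.   -0.] [546.   6. 106.]
scene yellow [334 254  21  14 196] [ 610. -241.   50.] [ 599. -248.   36.] [ 638. -211.   65.]
scene dark [231 196  13  14  71] [462.  95.  74.] [448.  81.  55.] [480. 110.  94.]
scene dark [250 205  15   8  89] [466. -68. 134.] [ 187. -838.  131.] [482. -48. 571.]
scene dark [269 218  53  33 442] [571. -53.  17.] [ 187. -838.   15.] [613.  68. 571.]
scene dark [233 224  11   2  12] [461.  86.   6.] [450.  82.   4.] [477.  96.   9.]
scene dark [333 265  17  11 113] [ 606. -237.   23.] [ 187. -838.   11.] [ 624. -211.  571.]
scene dark [286 280   8  12  56] [ 490. -211.   -0.] [ 482. -231.   -3.] [ 505. -195.    1.]
side red [241 210  16   7  53] [471. -83. 128.] [451. -87. 121.] [487. -62. 132.]
side red [312 253   8   4  15] [ 627. -233.  110.] [ 621. -236.  108.] [ 635. -225.  112.]
side yellow [249 234   5   7  25] [ 484. -146.   98.] [ 479. -151.   94.] [ 488. -140.  108.]
side yellow [302 275  22  14 201] [ 624. -242.   49.] [ 601. -249.   35.] [ 646. -227.   64.]
side dark [282 233   5  11  15] [551.  -8.  18.] [544. -27.  17.] [557.  28.  20.]
side dark [286 248   7   6  15] [565. -68.  19.] [559. -79.  18.] [574. -53.  21.]
side dark [292 253   5   7  14] [579. -92.  18.] [ 575. -104.   17.] [585. -79.  20.]
side dark [302 287   8  10  55] [ 610. -242.   25.] [ 602. -246.   15.] [ 617. -233.   33.]
```

View pics/sc.png

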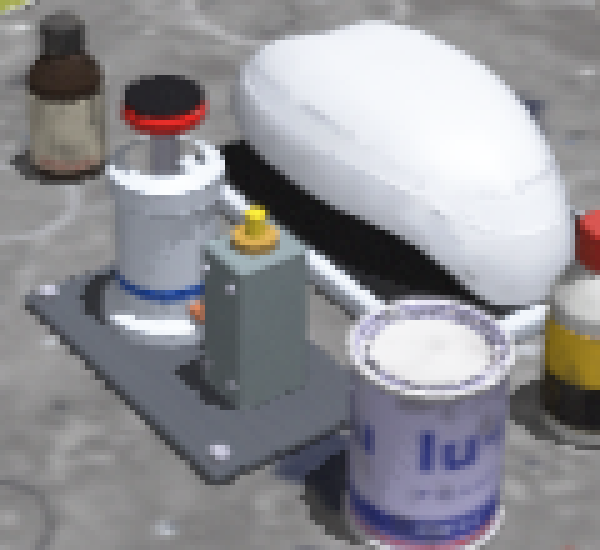

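The crop shows the pin standing slightly out and the knob clear on top. The knob top centre is at about (467,-67,134). I'll check for obstacles along the approach path.

Run:
```python
from h import *
for n in ("scene","side"):
    f=np.load(f'/tmp/{n}.npz'); P,d=f['P'],f['d']
    for y in range(-100,650,75):
        for x in (200,300,400,500):
            m=(d>0)&(P[...,0]>x)&(P[...,0]<x+100)&(abs(P[...,1]-y)<38)&(P[...,2]>60)
            if m.sum()>5: print(n,x,y,P[m][:,2].max().round(),m.sum())
f=np.load('/tmp/scene.npz');P,d=f['P'],f['d']
m=(d>0)&(np.hypot(P[...,0]-467,P[...,1]+67)<35)&(abs(P[...,2]-133)<2.5)
q=P[m];print(q.mean(0),q.min(0),q.max(0))
c=cv2.minEnclosingCircle(q[:,:2].astype('float32'));print(c)
```

```text
scene 400 -100 135.0 539
scene 500 -100 93.0 251
scene 400 -25 136.0 69
scene 500 -25 98.0 438
scene 400 50 73.0 25
scene 500 50 98.0 147
scene 400 125 97.0 151
scene 400 275 160.0 12
scene 300 350 158.0 13
scene 400 350 179.0 1175
scene 500 350 175.0 336
scene 300 425 157.0 21
scene 400 425 178.0 197
scene 500 425 159.0 95
scene 200 500 562.0 45
scene 200 575 572.0 40
side 400 -100 137.0 489
side 500 -100 95.0 246
side 400 -25 137.0 49
side 500 -25 100.0 323
side 400 50 74.0 17
side 500 50 99.0 64
side 400 125 99.0 135
side 400 275 156.0 14
side 300 350 160.0 6
side 400 350 181.0 936
side 500 350 173.0 492
side 300 425 161.0 10
side 400 425 179.0 142
side 500 425 161.0 87
side 200 500 572.0 33
side 200 575 573.0 79
[467.38883513 -68.01412762 133.56763274] [448.75933526 -85.70471486 130.7075386 ] [487.53646106 -45.22240763 135.41672819]
((467.903564453125, -66.1380844116211), 20.948265075683594)
```

Emit:
move_arm([
  [[0.46,-0.88,0],[0,0,0],1],
  [[0.92,-1.76,0],[0,0,0],1],
  [[1.38,-2.64,0],[0,0,0],1],
  [[1.84,-3.52,0],[0,0,0],1],
  [[2.3,-4.4,0],[0,0,0],1],
])

```text
clock: 0.52
position: [233.7, 379.5, 230.7]
ee_rot: [-0.0, 0.124, 0.992, -0.0]
ft_force: [1.1, -0.1, 0.1]
gripper_width: 25.6
gripper_force: 0.0
```

Emit:
move_arm([
  [[0.46,-0.88,0],[0,0,0],1],
  [[0.92,-1.76,0],[0,0,0],1],
  [[1.38,-2.64,0],[0,0,0],1],
  [[1.84,-3.52,0],[0,0,0],1],
  [[2.3,-4.4,0],[0,0,0],1],
])

```text
clock: 0.93
position: [325.7, 203.5, 231.1]
ee_rot: [0.0, 0.124, 0.992, 0.0]
ft_force: [0.1, 0.0, -1.1]
gripper_width: -0.4
gripper_force: 0.0
```

Emit:
move_arm([
  [[0.46,-0.88,0],[0,0,0],1],
  [[0.92,-1.76,0],[0,0,0],1],
  [[1.38,-2.64,0],[0,0,0],1],
  [[1.84,-3.52,0],[0,0,0],1],
  [[2.3,-4.4,0],[0,0,0],1],
])

```text
clock: 1.35
position: [417.9, 27.3, 231.1]
ee_rot: [0.0, 0.124, 0.992, 0.0]
ft_force: [0.8, 0.2, 1.0]
gripper_width: 0.3
gripper_force: 0.0
```

Emit:
move_arm([
  [[0.45,-0.85,0],[0,0,0],1],
  [[0.9,-1.7,0],[0,0,0],1],
  [[1.24,-2.36,-0.3],[0,0,0],1],
  [[1.24,-2.36,-1.2],[0,0,0],1],
  [[1.24,-2.36,-1.5],[0,0,0],1],
])

```text
clock: 1.77
position: [465.6, -66.0, 167.3]
ee_rot: [-0.003, 0.126, 0.992, 0.001]
ft_force: [-2.1, 0.1, -2.4]
gripper_width: 0.1
gripper_force: 0.0
```

Run:
```python
from h import *
A=[]
for n in ("scene","side"):
    im,d,P=pts(n); a=im[150:280,190:330,::-1]; A.append(cv2.resize(a,(400,371)))
    hsv=cv2.cvtColor(im,cv2.COLOR_RGB2HSV).astype(int)
cv2.imwrite('pics/near.png',np.hstack(A))
im,d,P=pts("wrist"); cv2.imwrite('pics/w.png',im[:,:,::-1]); print(arm.observe()['position'])
m=(d>0)&(np.hypot(P[...,0]-467,P[...,1]+67)<35)&(abs(P[...,2]-133)<3); q=P[m]
if len(q): print(cv2.minEnclosingCircle(q[:,:2].astype('float32')),len(q))
```

```text
[466.15152182 -64.80313029 170.05711713]
((467.8834533691406, -64.15300750732422), 19.848054885864258) 1890
```

View pics/near.png

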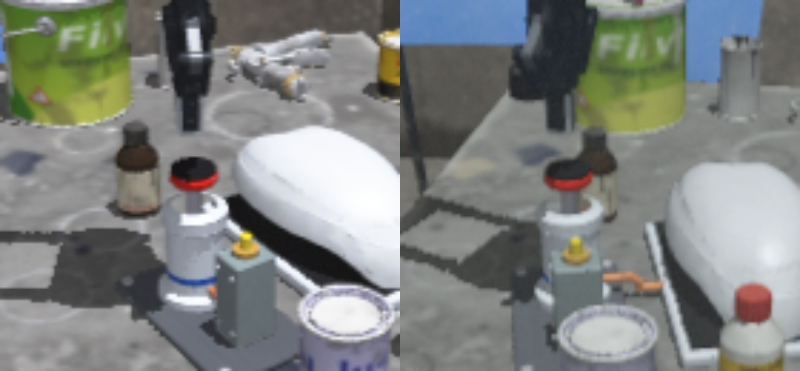

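View pics/w.png

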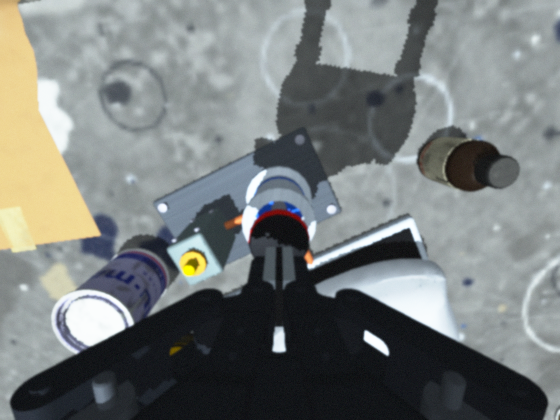

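Both views show the closed fingertips centred above the knob and clear of the pin. Now the first stroke.

Emit:
move_arm([
  [[0.03,-0.02,-0.75],[0,0,0],1],
  [[0.03,-0.02,-1.1],[0,0,0],1],
  [[0.03,-0.02,-1.4],[0,0,0],1],
  [[0.03,-0.02,-1.55],[0,0,0],1],
  [[0.03,-0.02,-1.55],[0,0,0],1],
])

```text
clock: 2.33
position: [469.9, -66.3, 111.5]
ee_rot: [0.002, 0.124, 0.992, -0.001]
ft_force: [-3.2, 0.3, 9.5]
gripper_width: -0.2
gripper_force: 4.5
```

Emit:
move_arm([
  [[0,0,-0.08],[0,0,0],1],
  [[0,0,-0.08],[0,0,0],1],
  [[0,0,-0.08],[0,0,0],1],
])

```text
clock: 2.58
position: [470.0, -66.3, 109.5]
ee_rot: [0.002, 0.123, 0.992, -0.001]
ft_force: [-4.0, 1.2, 9.6]
gripper_width: 0.0
gripper_force: 5.1
```

Emit:
move_arm([
  [[0,0,-0.04],[0,0,0],1],
  [[0,0,0.5],[0,0,0],1],
  [[0,0,0.95],[0,0,0],1],
  [[0,0,0.95],[0,0,0],1],
  [[0,0,0.95],[0,0,0],1],
])

```text
clock: 3.0
position: [470.2, -66.3, 146.8]
ee_rot: [0.003, 0.124, 0.992, -0.001]
ft_force: [0.6, -0.2, 0.2]
gripper_width: -0.2
gripper_force: 0.0
```

Emit:
move_arm([
  [[0,0,0],[0,0,0],1],
  [[0,0,0],[0,0,0],1],
  [[0,0,0],[0,0,0],1],
  [[0,0,0],[0,0,0],1],
])

```text
clock: 3.33
position: [467.9, -65.7, 143.4]
ee_rot: [-0.001, 0.124, 0.992, 0.0]
ft_force: [0.2, 0.4, -0.0]
gripper_width: -0.3
gripper_force: 0.0
```

```bash
cat >> h.py <<'E'
def pin():
    print(arm.observe()['position'],arm.observe()['clock'])
    for n,(u0,v0,u1,v1) in (("scene",(262,200,290,250)),("side",(240,205,262,250))):
        im,d,P=pts(n); hsv=cv2.cvtColor(im,cv2.COLOR_RGB2HSV).astype(int)
        H,S,V=[hsv[v0:v1,u0:u1,i] for i in range(3)]; Q=P[v0:v1,u0:u1]
        for nm,m in (("yel",(H>22)&(H<34)&(S>150)&(V>90)),("grn",(H>38)&(H<85)&(S>80))):
            m=m&(abs(Q[...,0]-483)<12)&(abs(Q[...,1]+146)<14)
            if m.any(): q=Q[m]; print(n,nm,m.sum(),'z',q[:,2].min().round(),q[:,2].max().round(),'rows',v0+np.where(m)[0].min(),v0+np.where(m)[0].max())
        im2=cv2.resize(im[190:250,225:300,::-1],(400,320),interpolation=0); cv2.imwrite(f'/tmp/{n}p.png',im2)
        m=(d>0)&(np.hypot(P[...,0]-467.5,P[...,1]+66)<25)&(P[...,2]>121)&(P[...,2]<137); print('knob z95',np.percentile(P[m][:,2],95) if m.any() else None)
E
python3 -c "from h import *; pin()"
```

```text
[467.89757776 -65.68370916 143.35961724] 3.3333
scene yel 26 z 94.0 113.0 rows 230 237
knob z95 134.77253292008987
side yel 22 z 95.0 112.0 rows 232 238
knob z95 136.24275264265458
```

Emit:
move_arm([
  [[0,0,-0.5],[0,0,0],1],
  [[0,0,-0.98],[0,0,0],1],
  [[0,0,-1.0],[0,0,0],1],
  [[0,0,-1.0],[0,0,0],1],
  [[0,0,-1.0],[0,0,0],1],
])

```text
clock: 3.85
position: [471.3, -67.1, 108.8]
ee_rot: [0.003, 0.124, 0.992, -0.001]
ft_force: [-5.9, 2.5, 26.9]
gripper_width: 0.1
gripper_force: 13.5
```

Emit:
move_arm([
  [[0,0,0],[0,0,0],1],
  [[0,0,0],[0,0,0],1],
  [[0,0,0.5],[0,0,0],1],
  [[0,0,1.0],[0,0,0],1],
  [[0,0,1.0],[0,0,0],1],
])

```text
clock: 4.27
position: [471.2, -67.0, 148.3]
ee_rot: [0.004, 0.124, 0.992, -0.001]
ft_force: [0.7, -0.2, 0.2]
gripper_width: 0.1
gripper_force: 0.0
```

Emit:
move_arm([
  [[0,0,0],[0,0,0],1],
  [[0,0,0],[0,0,0],1],
  [[0,0,0],[0,0,0],1],
  [[0,0,0],[0,0,0],1],
  [[0,0,0],[0,0,0],1],
])

```text
clock: 4.68
position: [467.8, -65.7, 143.1]
ee_rot: [-0.001, 0.124, 0.992, 0.0]
ft_force: [-0.9, -0.8, -0.9]
gripper_width: 0.1
gripper_force: 0.0
```

```bash
python3 -c "from h import *; pin()"
```

```text
[467.77538396 -65.65231637 143.09188498] 4.6833
scene yel 40 z 94.0 120.0 rows 226 237
knob z95 134.65419963593146
side yel 31 z 95.0 121.0 rows 229 238
knob z95 136.50552880521448
```

The force rise to 27 N shows a full stroke onto the stop, and the pin rose about 8 mm. Repeating.

Emit:
move_arm([
  [[0,0,-0.5],[0,0,0],1],
  [[0,0,-0.98],[0,0,0],1],
  [[0,0,-1.0],[0,0,0],1],
  [[0,0,-1.0],[0,0,0],1],
  [[0,0,-1.0],[0,0,0],1],
])

```text
clock: 5.2
position: [471.4, -67.1, 108.9]
ee_rot: [0.003, 0.124, 0.992, -0.001]
ft_force: [-6.0, 1.7, 26.7]
gripper_width: -0.3
gripper_force: 13.4
```

Emit:
move_arm([
  [[0,0,0],[0,0,0],1],
  [[0,0,0],[0,0,0],1],
  [[0,0,0.5],[0,0,0],1],
  [[0,0,1.0],[0,0,0],1],
  [[0,0,1.0],[0,0,0],1],
])

```text
clock: 5.62
position: [471.2, -67.0, 148.3]
ee_rot: [0.004, 0.124, 0.992, -0.001]
ft_force: [-0.0, -0.1, 1.8]
gripper_width: 0.2
gripper_force: 0.0
```

Emit:
move_arm([
  [[0,0,0],[0,0,0],1],
  [[0,0,0],[0,0,0],1],
  [[0,0,0],[0,0,0],1],
  [[0,0,0],[0,0,0],1],
  [[0,0,0],[0,0,0],1],
])

```text
clock: 6.03
position: [467.7, -65.6, 143.1]
ee_rot: [-0.001, 0.124, 0.992, 0.0]
ft_force: [0.1, -0.1, -0.4]
gripper_width: 0.2
gripper_force: 0.0
```

Emit:
move_arm([
  [[0,0,-0.5],[0,0,0],1],
  [[0,0,-0.98],[0,0,0],1],
  [[0,0,-1.0],[0,0,0],1],
  [[0,0,-1.0],[0,0,0],1],
  [[0,0,-1.0],[0,0,0],1],
])

```text
clock: 6.45
position: [471.1, -66.9, 108.8]
ee_rot: [0.002, 0.124, 0.992, -0.001]
ft_force: [-7.8, 2.5, 29.0]
gripper_width: 0.3
gripper_force: 14.7
```

Emit:
move_arm([
  [[0,0,0],[0,0,0],1],
  [[0,0,0],[0,0,0],1],
  [[0,0,0.5],[0,0,0],1],
  [[0,0,1.0],[0,0,0],1],
  [[0,0,1.0],[0,0,0],1],
])

```text
clock: 6.87
position: [471.0, -67.0, 148.0]
ee_rot: [0.003, 0.124, 0.992, -0.001]
ft_force: [0.2, -0.6, 0.3]
gripper_width: -0.2
gripper_force: 0.0
```

Emit:
move_arm([
  [[0,0,0],[0,0,0],1],
  [[0,0,0],[0,0,0],1],
  [[0,0,0],[0,0,0],1],
  [[0,0,0],[0,0,0],1],
  [[0,0,0],[0,0,0],1],
])

```text
clock: 7.28
position: [467.7, -65.7, 143.0]
ee_rot: [-0.001, 0.124, 0.992, 0.0]
ft_force: [-0.4, -0.8, -0.6]
gripper_width: -0.2
gripper_force: 0.0
```

```bash
python3 -c "
from h import *; pin()
cv2.imwrite('pics/p4.png',np.hstack([cv2.imread('/tmp/scenep.png'),cv2.imread('/tmp/sidep.png')]))"
```

```text
[467.73760748 -65.66390319 143.04463505] 7.2833
scene yel 48 z 106.0 137.0 rows 221 233
scene grn 12 z 94.0 105.0 rows 233 236
knob z95 134.8252297332545
side yel 38 z 107.0 137.0 rows 222 234
side grn 12 z 95.0 104.0 rows 235 238
knob z95 136.35794449502822
```

View pics/p4.png

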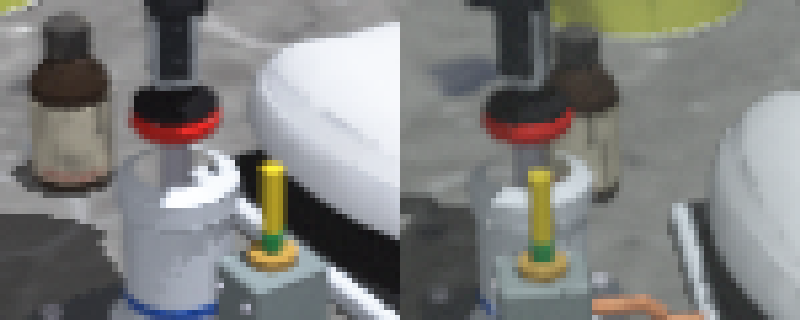

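The picture shows the pin out, with its top at z≈137 and the green ring showing. One extra stroke is harmless and makes sure, then I'll retreat.

Emit:
move_arm([
  [[0,0,-0.5],[0,0,0],1],
  [[0,0,-0.98],[0,0,0],1],
  [[0,0,-1.0],[0,0,0],1],
  [[0,0,-1.0],[0,0,0],1],
  [[0,0,-1.0],[0,0,0],1],
])

```text
clock: 7.8
position: [471.3, -67.0, 108.8]
ee_rot: [0.003, 0.124, 0.992, -0.001]
ft_force: [-6.7, 1.4, 26.6]
gripper_width: 0.1
gripper_force: 13.4
```

Emit:
move_arm([
  [[0,0,0],[0,0,0],1],
  [[0,0,0],[0,0,0],1],
  [[0,0,0.5],[0,0,0],1],
  [[0,0,1.0],[0,0,0],1],
  [[0,0,1.9],[0,0,0],1],
])

```text
clock: 8.22
position: [466.3, -65.1, 178.2]
ee_rot: [-0.003, 0.124, 0.992, 0.001]
ft_force: [-0.1, -0.1, -0.6]
gripper_width: 0.2
gripper_force: 0.0
```

Emit:
move_arm([
  [[0,0,0.5],[0,0,0],1],
  [[0,0,0.5],[0,0,0],1],
  [[0,0,0.5],[0,0,0],1],
  [[0,0,0.5],[0,0,0],1],
  [[0,0,0.5],[0,0,0],1],
])

```text
clock: 8.63
position: [467.4, -65.5, 198.3]
ee_rot: [-0.002, 0.124, 0.992, 0.0]
ft_force: [0.1, -0.1, -0.3]
gripper_width: -0.1
gripper_force: 0.0
```

```bash
python3 -c "
from h import *; pin(); print(arm.hand_in())"
```

```text
[467.37842545 -65.49590742 198.33207557] 8.6333
scene yel 50 z 105.0 136.0 rows 220 233
scene grn 13 z 97.0 106.0 rows 233 236
knob z95 134.60137467037327
side yel 40 z 108.0 137.0 rows 222 234
side grn 12 z 98.0 106.0 rows 235 238
knob z95 136.32143365119813
the job is handed in; nothing more can be done
None
```

I pumped the hold-down with five full strokes and handed the job in: the cameras showed the pin fully out with its green ring showing, the plunger back up and the arm clear; no verdict was returned.

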